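Put the battery cassette back into the packed organizer row

TASK

Take the battery cassette with the finger tab out of its wooden stand and work its tapered foot into the packed row in the clear organizer, right beside the cassette with the raised rib along its top, on that one's side towards the sliding divider. Nudge the neighbours apart gently, giving way sideways and never forcing it, without toppling them or pulling them up, until it stands upright and square on the organizer's floor. Seat it there with one careful press of about 10 N held for half a second, then let go, and leave everything else where it is.

Things in the scene. Friction and masses are not known exactly. Their poses are not given: they have to be found in the camera images.
- cassette_foot (a point): The loose cassette to put away, at the centre of its underside. White, upright in the wooden stand. Body 60 mm (its x) by 16 mm (its y) by 62 mm (z, up); its lowest 20 mm taper in y like a wedge, down to a 3 mm wide foot edge. On top a finger tab 40 mm (x) by 10 mm (y), from 62 to 92 mm above the foot: best gripped across its 40 mm, fingertips above the body's shoulders.
- cassette_mid (a point): The same loose cassette, its centre: half-way up, 46 mm above its foot; same axes. Mass 60 to 110 g. Thin plastic: it and the row cassettes must not be squeezed together with more than 14 N, nor it be pressed on the organizer with more than 18 N.
- stand: Small wooden stand, fixed, 72 x 50 mm, 36 mm high, origin at the centre of its underside. Its slot (along its x, 64 x 17 mm, floor 4 mm above the table) holds the loose cassette, which must be drawn 32 mm straight up to clear it.
- organizer: Fixed clear acrylic tray, 80 mm (its x) by 132 mm (its y, along the row), origin at the centre of its underside. Inner floor 5 mm up; long walls 27 mm high, 68 mm apart inside; a rigid end wall at the -y end, 60 mm high, inner face at y = -60 mm. From it four cassettes stand in a row on the floor, then the sliding divider.
- divider (a joint): Sprung sliding divider of the organizer, a grey upright plate 64 mm wide, 52 mm high, that pushes the row lightly against the end wall. 0: its face at organizer y = +3 mm; the value (m) grows as it yields to +y, at most 0.035. Its spring pushes back with 4 N + 150 N/m, with a drag of 60 N per m/s.
- ribbed_mid (a point): The row cassette with a rib standing along its top (44 mm along x, 5 mm wide, 7 mm tall), its centre, 28 mm above its underside. White, 60 mm (x, across the row) by 16 mm (y, +y towards the divider), 56 mm high without rib; the top is a half-round along x, radius 8 mm. One of the first three from the end wall.
- plain_a_mid (a point): A row cassette like the ribbed one, without rib; its centre, 28 mm above its underside. Slippery plastic, about 60 g each, all four held side by side by the sprung divider: those on a seam's -y side are backed by the rigid end wall, so a seam opens only towards the divider, leaning the others a little as it does.
- plain_b_mid (a point): Another plain row cassette; its centre.
- plain_c_mid (a point): Another plain row cassette, always the last one, next to the divider; its centre.
- charging_case: Bystander: white plastic hearing-aid charging case, 62 x 95 x 26 mm, its hinged lid standing open to 80 mm high; origin under its centre.
- dish: Bystander: grey ceramic dish, 110 mm across, 30 mm high; origin under its centre.
- tin: Bystander: round aluminium tin with screw lid, 64 mm across, 28 mm high; origin under its centre.
- brush: Bystander: small steel cleaning brush lying flat, 130 mm long; origin under its middle.
- mug: Bystander: white mug, 80 mm across, 85 mm high; origin under its centre.
- cream_jar: Bystander: glass jar with aluminium cap, 56 mm across, 50 mm high; origin under its centre.
- ribbed: The body of the row cassette whose centre is ribbed_mid; origin at the centre of its underside.
- plain_a: The body of the row cassette whose centre is plain_a_mid; origin at the centre of its underside.
- plain_b: The body of the row cassette whose centre is plain_b_mid; origin at the centre of its underside.
- plain_c: The body of the row cassette whose centre is plain_c_mid; origin at the centre of its underside.
- cassette: The body of the loose cassette; origin at the centre of its foot.
Mind the look-alikes: they are no part of the job. Leave any blue or red look-alike of the cassette alone.

How it is judged:
By the outcome, as a careful person would: the job done as asked, in the order asked, and still so for the second after the job is handed in, with the robot touching nothing.
It also fails if it takes over 72 s, if anything falls off the work surface, if the arm or the gripper's body presses on something with over 40 N, if the wrist force passes 120 N, or if a joint passes its speed limit or range.

ROBOT

A 6-joint arm with a two-finger parallel gripper is mounted at the origin on the work surface. World frame = base frame: x ahead of the robot, y to its left, z up, the work surface at z = 0. Lengths are in m, angles in rad, forces in N, time in s.
With the tool pointing down it reaches from about 0.35 to 0.975 m from the base axis. Payload 4.9 kg.
Tool frame: the origin (TCP) lies at the very end of the fingers, on their centre line; the grasp point (between the pads) lies ctrl.grip_point_offset behind it (ctrl.grip_point_offset is the distance from the TCP to the grasp point, in m); z points along the fingers, y is the direction in which the jaws open and shut (so a half turn about z gives the same grasp; the last joint's range is limited). The gripper opens to 85 mm and grips with 20 to 120 N. Pads are 22 mm wide; open, the fingers measure 114 mm over their backs; the gripper's body (76 mm by 85 mm) begins 54 mm behind the grasp point. The pads swing forward as they close: fully open they stand 13 mm farther back than shut.
Start: joints at [1.221, 0.053, 1.613, -0, 1.476, -0.119], TCP at [0.143, 0.608, 0.231] pointing down, gripper open.
Joint ranges: [-3.01, 3.01], [-1.01, 2.22], [0.06, 2.58], [-1.02, 4.17], [0.09, 2.62], [-3.14, 3.14]. Speed limits (rad/s): [2.57, 2.57, 3.14, 3.14, 3.14, 3.14].

INTERFACE

Orientations are given as a rotation vector (axis times angle).
In Python, from station import ctrl gives the robot as it stands. The module is installed in compiled form; this text tells all that it offers.
- The arm moves only by the shell command python3 -m creep 'ROWS' [FORCE]. ROWS is JSON, a list of rows, each a list of 5 numbers: the closure in counts, from 0 (fully open) to 255 (shut), then the shift along the tool's x, y, z in mm, then the turn about the tool's z in rad. A call has 1 to 12 rows; each row is the pose to reach, as a shift and turn from the pose commanded when the call began, along the tool's axes at that moment; what a row does not reach only later rows make up. A row lasts 1/12 s, in which the tool goes at most 41.7 mm and 7.16 degrees, less where a joint would pass 70% of its speed; a pose out of reach is approached as far as the arm can. A call with a gripper value outside its range is refused whole. The fingers move at their own pace and stop on an object; FORCE is the grip in N (left out, the last holds). Time passes only in rows, so rows that repeat a pose let the fingers close. It gives the time, the measured TCP pose, the force and the opening at its end, in the units of the state.
- ctrl.get_obs(): the state, without advancing time (a new reading comes with each control period).
- ctrl.get_image(name): name is "side" or "top" or "wrist"; returns the picture (420x560x3 uint8, red, green, blue); there is no depth.
- ctrl.calibration(name): a dict with "fx", "fy", "cx", "cy" (pixels), "R" (3x3) and "t" (3): a world point X has camera coordinates R X + t. Camera axes: x right, y down, z forward; pixel columns grow to the right and rows downward; lengths in m; the calibration is good to about 2 mm. A picture is of the moment at which its call begins: read the wrist's pose just before it. calibration takes no time and is no camera call; for the wrist camera it gives the pose at the moment of the call.
- ctrl.finish_job(): hands the job in, once; it reports no verdict.
Trained networks look in the newest picture that a camera, given by its name, has taken for a name from the list of things; names that differ only in an ending like _2 or _b are one class to them, and where a whole thing is asked for, a point or a joint stands for the part that bears it (a point fixed in the world has none). Each returns a list of dicts, best first, with "conf" (0 to 1); they miss things now and then, are a little off and sometimes report something else, mostly with a low value. They report only what shows in the picture. A call takes as long as a camera call. They do not tell look-alikes from the thing itself.
- ctrl.boxes_of(camera, label): "rect" ([left, top, width, height] in pixels, round what is visible of it).
- ctrl.outline_of(camera, label): "mask" (420x560 bool, what is visible of it) and "rect" ([left, top, width, height] in pixels, round what is visible of it).
The state is a dict: "t": time; "q": joint angles; "dq": joint speeds; "effort": joint torques, N m; "tool_pos": TCP position; "tool_rot": TCP orientation; "contact_force": force on the tool from outside, world axes, zero at the start; "wrist_torque": the same for the moment, N m; "opening": finger opening in m.
Only numpy, scipy, OpenCV 4.12 (cv2) and the standard library are available. Lean on these libraries where they do the work, as an engineer would, in place of code of your own. Each camera call takes 0.05 s, during which the arm holds its last target. There are 200 camera calls.

## Working session

There is one attempt and no reset: what is moved stays moved. The work goes in short steps, Python scripts to look and compute and a shell command to move; the robot and the scene stay as the last step left them, time stands still between calls to the robot, and variables do not carry over. Pictures are saved under pics/ and viewed, about 8 in all and at most 12, crops included, and the job is handed in when it is done.

```bash
mkdir -p pics; python3 - <<'E'
from station import ctrl
import cv2,numpy as np
print({k:np.round(v,3).tolist() for k,v in ctrl.get_obs().items()}, ctrl.grip_point_offset)
ims=[]
for n in ("top","side"):
    im=ctrl.get_image(n); cv2.imwrite(f'pics/{n}0.png',im[:,:,::-1]); ims.append(im)
    c=ctrl.calibration(n); print(n,c['fx'],c['cx'],c['cy'],np.round(c['R'],3).tolist(),np.round(c['t'],3).tolist(), np.round(-np.array(c['R']).T@c['t'],3))
    for l in ("cassette","ribbed","plain_a","stand","organizer","divider"):
        print(l,[(np.round(b['rect']).tolist(),round(b['conf'],2)) for b in ctrl.boxes_of(n,l)])
E
```

```text
{'t': 0.0, 'q': [1.221, 0.053, 1.614, 0.0, 1.476, -0.119], 'dq': [0.002, -0.001, 0.001, -0.0, -0.003, 0.0], 'effort': [0.001, -39.369, -37.018, 0.0, 0.007, -0.0], 'tool_pos': [0.143, 0.608, 0.23], 'tool_rot': [-0.362, -3.12, 0.003], 'contact_force': [0.767, 0.512, 0.295], 'wrist_torque': [0.005, -0.067, 0.02], 'opening': 0.086} 0.0187
top 508.01420338817167 284.540929770885 200.15812779582168 [[-0.0, -1.0, -0.005], [-0.995, 0.001, -0.101], [0.101, 0.005, -0.995]] [0.004, 0.583, 1.139] [ 0.465 -0.002  1.192]
cassette [([205.0, 195.0, 11.0, 26.0], 0.78), ([212.0, 254.0, 32.0, 12.0], 0.72), ([172.0, 232.0, 24.0, 29.0], 0.53)]
ribbed [([375.0, 181.0, 13.0, 20.0], 0.7)]
plain_a [([352.0, 178.0, 19.0, 32.0], 0.52), ([363.0, 180.0, 12.0, 28.0], 0.5)]
stand [([202.0, 189.0, 27.0, 38.0], 0.77), ([374.0, 178.0, 14.0, 26.0], 0.46)]
organizer [([324.0, 171.0, 69.0, 50.0], 0.93), ([374.0, 179.0, 16.0, 23.0], 0.2)]
divider [([348.0, 181.0, 15.0, 29.0], 0.8), ([209.0, 193.0, 7.0, 28.0], 0.2)]
side 458.7787445780414 291.742301939442 206.67738591685895 [[-0.88, -0.474, 0.007], [-0.375, 0.688, -0.621], [0.29, -0.549, -0.784]] [0.492, 0.249, 0.986] [0.241 0.603 0.924]
cassette [([297.0, 253.0, 16.0, 42.0], 0.66), ([241.0, 245.0, 26.0, 25.0], 0.65), ([258.0, 292.0, 30.0, 22.0], 0.62)]
ribbed [([304.0, 139.0, 21.0, 14.0], 0.42)]
plain_a [([299.0, 155.0, 23.0, 6.0], 0.69), ([300.0, 150.0, 23.0, 10.0], 0.6)]
stand [([236.0, 262.0, 37.0, 21.0], 0.62)]
organizer [([291.0, 140.0, 41.0, 56.0], 0.67)]
divider [([300.0, 162.0, 24.0, 16.0], 0.73)]
```

View pics/top0.png

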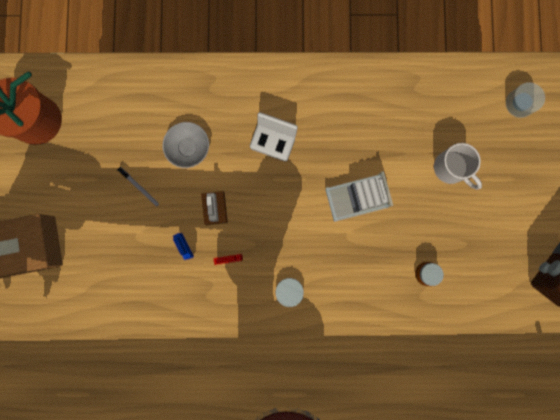

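View pics/side0.png

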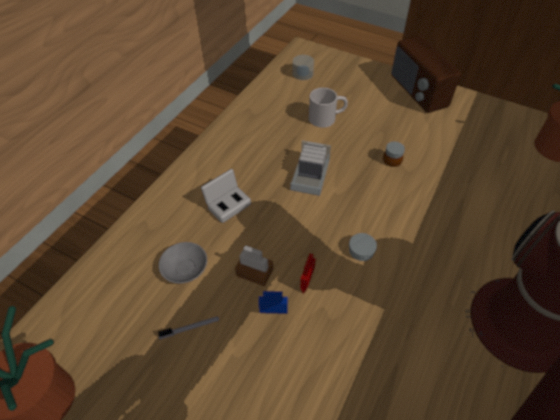

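The white cassette is in the stand at about (213,207) in the top view. The look-alikes are blue at (183,246) and red at (228,260). Only the white one fits the description. The organizer is at (359,196), with its end wall on the right and its divider at (354,196).

```bash
cat > h.py <<'E'
from station import ctrl
import cv2,numpy as np
def ray(cam,uv,z,c=None):
    c=c or ctrl.calibration(cam); R=np.array(c['R']);o=-R.T@np.array(c['t'])
    d=R.T@np.array([(uv[0]-c['cx'])/c['fx'],(uv[1]-c['cy'])/c['fy'],1]); return o+d*(z-o[2])/d[2]
def proj(cam,X,c=None):
    c=c or ctrl.calibration(cam); p=np.array(c['R'])@X+np.array(c['t']); return np.array([c['fx']*p[0]/p[2]+c['cx'],c['fy']*p[1]/p[2]+c['cy']])
def crop(im,r,s,name):
    x,y,w,h=r; cv2.imwrite(name,cv2.resize(im[y:y+h,x:x+w,::-1],None,fx=s,fy=s,interpolation=cv2.INTER_CUBIC))
E
python3 - <<'E'
from h import *
a=cv2.imread('pics/top0.png')
A=cv2.resize(a[165:230,195:235],None,fx=9,fy=9,interpolation=cv2.INTER_CUBIC)
B=cv2.resize(a[165:230,320:400],None,fx=5,fy=9,interpolation=cv2.INTER_CUBIC)
B=cv2.resize(a[165:230,320:400],(430,349),interpolation=cv2.INTER_CUBIC)
A=cv2.resize(A,(215,349)); cv2.imwrite('pics/c0.png',np.hstack([A,B]))
for l in ('stand','organizer'):
    m=ctrl.outline_of('top',l)[0]['mask'].astype(np.uint8)
    r=cv2.minAreaRect(cv2.findNonZero(m)); p=cv2.boxPoints(r); print(l,np.round(p).tolist())
    z=.036 if l=='stand' else .027
    print(np.round([ray('top',q,z)[:2] for q in p],3).tolist(), np.round(ray('top',r[0],z),3))
E
```

```text
stand [[201.0, 192.0], [225.0, 190.0], [227.0, 223.0], [203.0, 225.0]]
[[0.6, 0.196], [0.605, 0.141], [0.53, 0.134], [0.526, 0.189]] [0.565 0.165 0.036]
organizer [[324.0, 187.0], [384.0, 171.0], [393.0, 207.0], [333.0, 222.0]]
[[0.614, -0.088], [0.65, -0.226], [0.567, -0.246], [0.532, -0.108]] [ 0.591 -0.167  0.027]
```

View pics/c0.png

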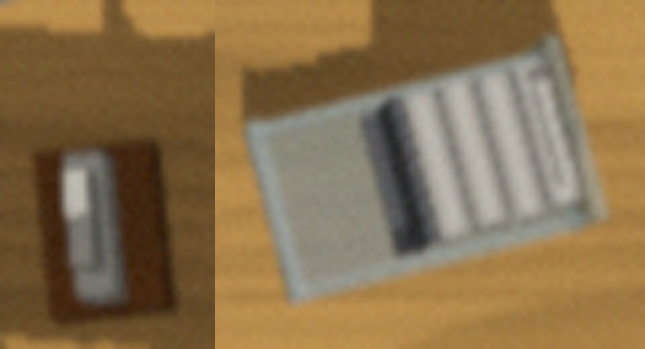

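The crop shows the row of four, with the ribbed cassette first against the end wall on the right. The white cassette sits in the stand. I'll check both with the wrist camera on the way.

```bash
cat >> h.py <<'E'
from scipy.spatial.transform import Rotation as Ro
def plan(p,yaw):
    """tool-frame shift mm and turn for target TCP p, with tool y along +-yaw(world, rad)"""
    o=ctrl.get_obs(); R=Ro.from_rotvec(o['tool_rot']).as_matrix()
    y=np.arctan2(R[1,1],R[0,1]); d=(yaw-y+np.pi/2)%np.pi-np.pi/2
    print('t',round(o['t'],2),'shift',np.round(R.T@(np.array(p)-o['tool_pos'])*1000,1),'turn',round(-d,3),'q6',round(o['q'][5],2),'F',np.round(o['contact_force'],1))
E
python3 - <<'E'
from h import *
o=ctrl.get_obs(); R=Ro.from_rotvec(o['tool_rot']).as_matrix(); print(np.round(R,3))
c=ctrl.calibration('wrist'); Rc=np.array(c['R']); C=-Rc.T@np.array(c['t'])
print('cam in tool',np.round(R.T@(C-o['tool_pos']),3)); print('cam axes in tool',np.round(R.T@Rc.T,3)); print(c['fx'],c['cx'],c['cy'])
plan([.591,-.167,.25],np.radians(14.6)); plan([.565,.165,.25],np.radians(5.4))
E
```

```text
[[-0.973  0.229  0.   ]
 [ 0.229  0.973  0.   ]
 [-0.     0.    -1.   ]]
cam in tool [ 0.077 -0.001 -0.142]
cam axes in tool [[ 0.001 -0.954 -0.301]
 [ 1.     0.001  0.   ]
 [-0.    -0.301  0.954]]
322.66305318509427 282.9276747912377 210.25836285722508
t 0.8 shift [-613.5 -652.4  -18.7] turn 1.085 q6 -0.12 F [-0.3 -0.5  0.2]
t 0.8 shift [-512.3 -335.1  -18.7] turn 1.246 q6 -0.12 F [-0.3 -0.5  0.2]
```

```bash
python3 -m creep '[[0,-613,-652,20,1.085],[0,-613,-652,20,1.085],[0,-613,-652,20,1.085],[0,-613,-652,20,1.085],[0,-613,-652,20,1.085],[0,-613,-652,20,1.085],[0,-613,-652,20,1.085],[0,-613,-652,20,1.085],[0,-613,-652,20,1.085],[0,-613,-652,20,1.085],[0,-613,-652,20,1.085],[0,-613,-652,20,1.085]]'
python3 -c "
from h import *
plan([.591,-.167,.18],np.radians(14.6))"
```

```text
t: 1.8
tool_pos: [0.3936, 0.1737, 0.2206]
tool_rot: [1.92, 2.485, 0.002]
contact_force: [0.4, 0.1, 0.6]
opening: 0.0854
t 1.8 shift [-379.5  105.    40.7] turn 0.0 q6 -0.01 F [0.4 0.1 0.6]
```

```bash
python3 -m creep '[[0,-379,105,40,0],[0,-379,105,40,0],[0,-379,105,40,0],[0,-379,105,40,0],[0,-379,105,40,0],[0,-379,105,40,0],[0,-379,105,40,0],[0,-379,105,40,0],[0,-379,105,40,0],[0,-379,105,40,0],[0,-379,105,40,0],[0,-379,105,40,0]]'
python3 - <<'E'
from h import *
plan([.591,-.167,.18],np.radians(14.6))
im=ctrl.get_image('wrist'); cv2.imwrite('pics/w1.png',im[:,:,::-1])
for l in ("ribbed","plain_a","organizer","divider"):
    print(l,[(np.round(b['rect']).tolist(),round(b['conf'],2)) for b in ctrl.boxes_of('wrist',l)])
E
```

```text
t: 2.8
tool_pos: [0.5902, -0.1655, 0.1796]
tool_rot: [-1.922, -2.483, 0.0]
contact_force: [-0.2, -0.1, -0.4]
opening: 0.0852
t 2.8 shift [-1.7  0.4 -0.4] turn -0.002 q6 -0.65 F [-0.2 -0.1 -0.4]
ribbed [([250.0, 246.0, 68.0, 22.0], 0.79)]
plain_a [([252.0, 237.0, 64.0, 15.0], 0.96), ([251.0, 198.0, 68.0, 18.0], 0.77)]
organizer [([238.0, 120.0, 93.0, 151.0], 0.59), ([268.0, 344.0, 59.0, 33.0], 0.47)]
divider [([251.0, 176.0, 71.0, 20.0], 0.64)]
```

View pics/w1.png

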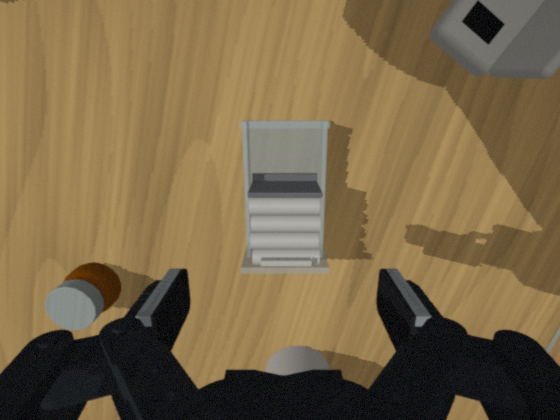

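The row is seen from the divider side. The end wall is at v≈270, the ribbed cassette is nearest it (rib bar at about (286,262)), and the divider is at v≈185. I'll enlarge it to confirm and measure.

```bash
python3 - <<'E'
from h import *
im=cv2.imread('pics/w1.png')[:,:,::-1]; crop(im,(235,168,100,110),5.4,'pics/c1.png')
c=ctrl.calibration('wrist')
def res(p,K):
    a=p[2];X=np.array([np.cos(a),np.sin(a)]);Y=np.array([-np.sin(a),np.cos(a)])
    return np.concatenate([proj('wrist',np.r_[p[:2]+k[0]*X+k[1]*Y,k[2]],c)-uv for k,uv in K])
from scipy.optimize import least_squares
# which image side is +x: check
K=[((.04,.066,.027),None)]
K=[((-.04,.066,.027),(241,122)),((.04,.066,.027),(329,122)),((-.04,-.066,.06),(241,272)),((.04,-.066,.06),(328.5,272))]
s=least_squares(res,[.591,-.167,np.radians(14.6)],args=(K,)); print(s.x,np.degrees(s.x[2]),np.round(s.fun,1))
p=s.x
for k in ((0,-.044,.061),(0,-.028,.061),(0,-.012,.061),(0,.003,.057),(0,-.052,.068),(0,-.06,.065)): print(k,np.round(res(p,[(k,np.zeros(2))]),1))
E
```

```text
[ 0.59151816 -0.16390446  0.256037  ] 14.669839597295905 [-1.3 -0.8  1.2 -0.7 -0.2  1.   0.2  1. ]
(0, -0.044, 0.061) [284.9 251.3]
(0, -0.028, 0.061) [284.9 234.5]
(0, -0.012, 0.061) [285.  217.1]
(0, 0.003, 0.057) [285. 199.]
(0, -0.052, 0.068) [284.9 263.1]
(0, -0.06, 0.065) [284.8 269.7]
```

View pics/c1.png

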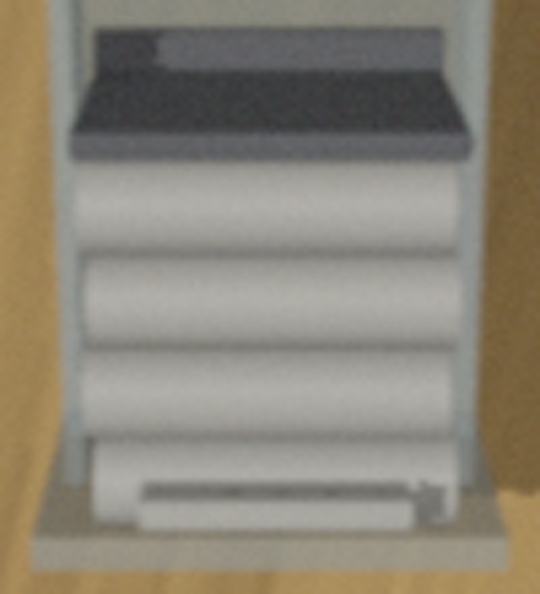

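The crop confirms that the ribbed cassette is the first one against the end wall, with a bar on its top. The seam on its divider side is at v≈249, which matches the organizer fit to about 1 mm. Next is the stand.

```bash
python3 -c "
from h import *
plan([.565,.165,.19],np.radians(5.4))"
```

```text
t 3.05 shift [324.1  59.2  -9.5] turn 0.162 q6 -0.65 F [-0.3 -0.3 -0.5]
```

```bash
python3 -m creep '[[0,324,59,-10,0.16],[0,324,59,-10,0.16],[0,324,59,-10,0.16],[0,324,59,-10,0.16],[0,324,59,-10,0.16],[0,324,59,-10,0.16],[0,324,59,-10,0.16],[0,324,59,-10,0.16],[0,324,59,-10,0.16],[0,324,59,-10,0.16],[0,324,59,-10,0.16]]'
python3 - <<'E'
from h import *
o=ctrl.get_obs();print(o['tool_pos'])
im=ctrl.get_image('wrist'); c=ctrl.calibration('wrist')
crop(im,(210,150,150,140),5,'pics/c2.png')
import pickle; pickle.dump(c,open('c2.pkl','wb'))
for l in ("cassette","stand"):
    for b in ctrl.outline_of('wrist',l):
        m=b['mask'].astype(np.uint8); r=cv2.minAreaRect(cv2.findNonZero(m)); print(l,round(b['conf'],2),np.round(b['rect']),np.round(cv2.boxPoints(r),1).tolist())
E
```

```text
t: 3.97
tool_pos: [0.5651, 0.164, 0.1904]
tool_rot: [2.111, 2.325, -0.0]
contact_force: [0.0, -0.2, -0.1]
opening: 0.0854
[0.56509558 0.16402214 0.19035525]
cassette 0.86 [129. 178.  48.  82.] [[119.30000305175781, 186.6999969482422], [168.6999969482422, 176.39999389648438], [183.89999389648438, 249.6999969482422], [134.5, 260.0]]
cassette 0.6 [248. 181.  68.  36.] [[249.0, 215.0], [249.0, 182.0], [318.0, 182.0], [318.0, 215.0]]
cassette 0.58 [146.  84.  82.  49.] [[144.3000030517578, 111.0], [220.8000030517578, 78.19999694824219], [231.39999389648438, 103.0], [154.89999389648438, 135.8000030517578]]
stand 0.92 [245. 157.  75.  60.] [[244.8000030517578, 159.10000610351562], [321.8999938964844, 157.89999389648438], [322.79998779296875, 215.0], [245.6999969482422, 216.1999969482422]]
```

View pics/c2.png

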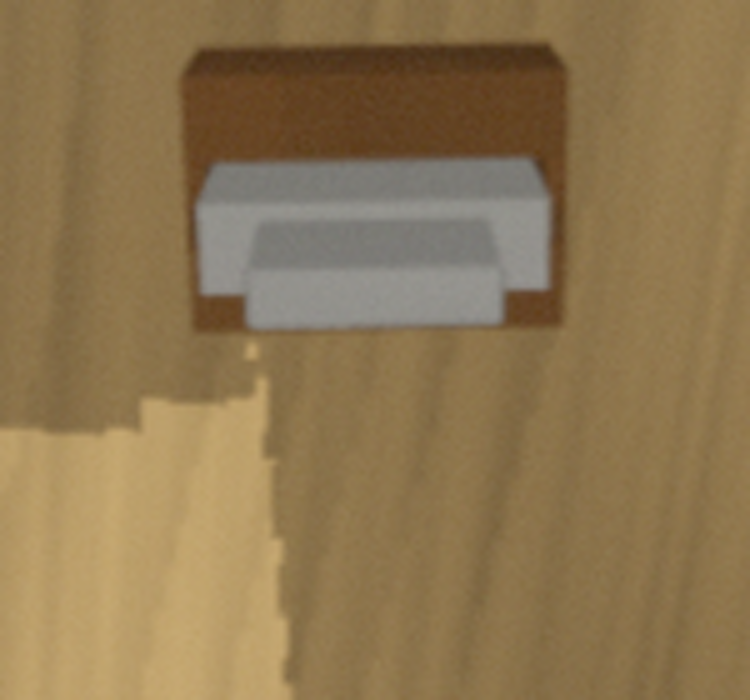

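The white cassette stands in the slot. Its tab top face has crop corners (247,268), (502,267), (503,324) and (248,328). I'll fit the pose from those and the shoulder corners.

```bash
python3 - <<'E'
from h import *
import pickle; from scipy.optimize import least_squares
c=pickle.load(open('c2.pkl','rb'))
K=[((-.02,.005,.096),(247,268)),((.02,.005,.096),(502,267)),((.02,-.005,.096),(503,324)),((-.02,-.005,.096),(248,328)),((-.03,.008,.066),(197,203)),((.03,.008,.066),(550,198)),((-.03,-.008,.066),(199,295)),((.03,-.008,.066),(549,290))]
K=[(k,np.array(u)/5+[210,150]) for k,u in K]
def res(p):
    a=p[2];X=np.array([np.cos(a),np.sin(a)]);Y=np.array([-np.sin(a),np.cos(a)])
    return np.concatenate([proj('wrist',np.r_[p[:2]+k[0]*X+k[1]*Y,k[2]],c)-uv for k,uv in K])
s=least_squares(res,[.565,.165,.09]); print(s.x,np.degrees(s.x[2]),np.round(s.fun,1))
plan([s.x[0],s.x[1],.068],s.x[2])
E
```

```text
[0.5664768  0.16516734 0.10856703] 6.220432626491311 [-0.7  0.1  0.7 -0.4  0.3  0.7 -0.4  0.5 -0.1 -0.1 -0.   0.   0.3 -0.5
 -0.2 -0.4]
t 4.12 shift [  2.6   1.1 122.1] turn -0.015 q6 0.06 F [-0.3 -0.  -0.7]
```

```bash
python3 -m creep '[[0,1.5,1.2,35,-0.015],[0,1.5,1.2,70,-0.015],[0,1.5,1.2,95,-0.015],[0,1.5,1.2,110,-0.015],[0,1.5,1.2,118,-0.015],[0,1.5,1.2,122,-0.015],[0,1.5,1.2,122,-0.015],[0,1.5,1.2,122,-0.015]]' 20
python3 - <<'E'
from h import *
plan([.5665,.1652,.068],.1086)
im=ctrl.get_image('side'); crop(im,(190,200,130,120),5,'pics/c3.png')
E
```

```text
t: 4.78
tool_pos: [0.5677, 0.165, 0.0695]
tool_rot: [2.096, 2.338, 0.003]
contact_force: [-0.1, -0.1, 0.1]
opening: 0.0854
t 4.78 shift [ 0.3 -1.2  1.5] turn 0.001 q6 0.05 F [-0.1 -0.1  0.1]
```

View pics/c3.png

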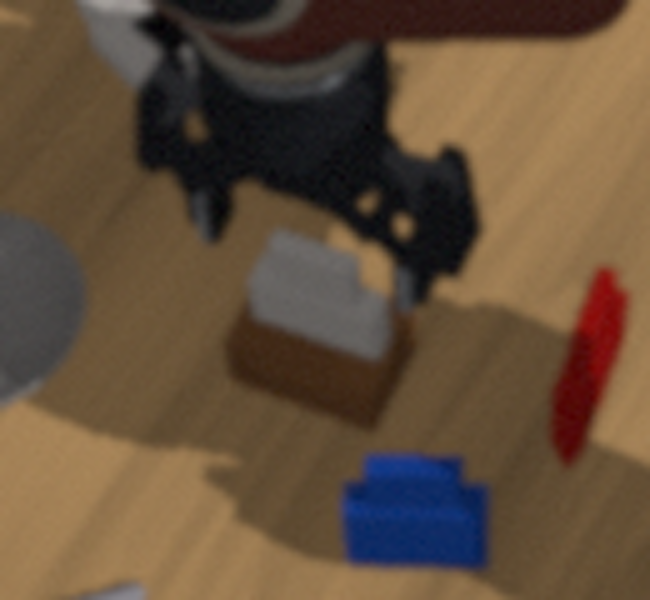

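The fingers straddle the white tab. Now I'll close on it.

```bash
python3 -m creep '[[200,0,-0.5,0,0],[200,0,-0.5,0,0],[200,0,-0.5,0,0],[200,0,-0.5,0,0],[200,0,-0.5,0,0],[200,0,-0.5,0,0],[200,0,-0.5,0,0],[200,0,-0.5,0,0],[200,0,-0.5,0,0],[200,0,-0.5,0,0]]' 40
```

```text
t: 5.67
tool_pos: [0.5666, 0.1654, 0.0689]
tool_rot: [2.095, 2.34, 0.001]
contact_force: [0.4, -0.7, 6.0]
opening: 0.0389
```

```bash
python3 -m creep '[[200,0,-0.5,-4,0],[200,0,-0.5,-12,0],[200,0,-0.5,-24,0],[200,0,-0.5,-40,0],[200,0,-0.5,-60,0],[200,0,-0.5,-75,0],[200,0,-0.5,-80,0],[200,0,-0.5,-80,0]]'
python3 - <<'E'
from h import *
im=ctrl.get_image('side'); crop(im,(190,180,130,120),5,'pics/c4.png')
y=0.256037;Y=np.array([-np.sin(y),np.cos(y)])
P=np.array([.59152,-.16390]);
for d in (-.0425,-.036): print(P+d*Y)
q=P-.0425*Y; plan([q[0],q[1],.149],y)
E
```

```text
t: 6.33
tool_pos: [0.5665, 0.1654, 0.1506]
tool_rot: [2.095, 2.339, 0.004]
contact_force: [0.1, -0.3, -1.3]
opening: 0.039
[ 0.60228307 -0.20501455]
[ 0.60063695 -0.19872644]
t 6.38 shift [-3.72e+02 -4.30e+00 -1.00e-01] turn -0.146 q6 0.05 F [ 0.7  0.7 -0.2]
```

View pics/c4.png

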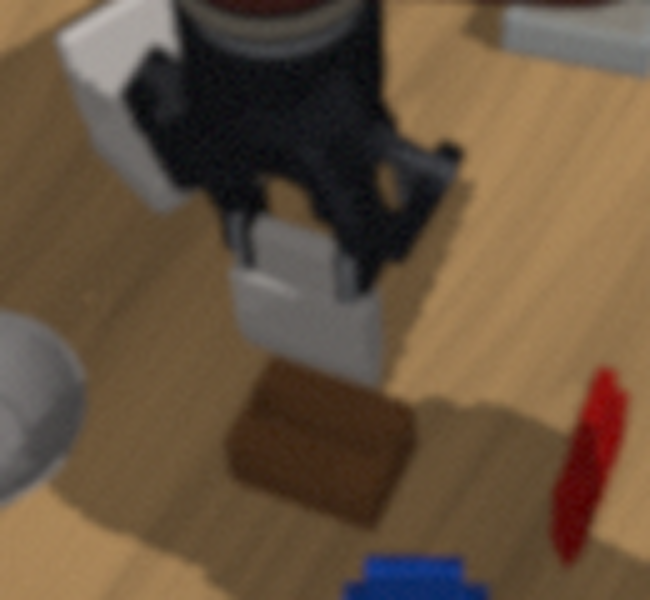

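It is lifted upright and clear of the stand, and the stand is unmoved. I'll carry it to above the seam.

```bash
python3 -m creep '[[200,-40,0,-10,-0.02],[200,-80,-1,-10,-0.04],[200,-120,-2,-10,-0.06],[200,-160,-3,-10,-0.08],[200,-200,-3,-10,-0.1],[200,-240,-4,-10,-0.12],[200,-280,-4,-10,-0.135],[200,-320,-4,-10,-0.146],[200,-350,-4,-10,-0.146],[200,-367,-4,-6,-0.146],[200,-372,-4,-1,-0.146],[200,-372,-4,0,-0.146]]'
python3 -c "
from h import *
print(ctrl.get_image('wrist').shape)
plan([.60228,-.20501,.149],.256)
print(ctrl.get_image('wrist').shape)
plan([.60228,-.20501,.149],.256)"
```

```text
t: 7.38
tool_pos: [0.6012, -0.2049, 0.1454]
tool_rot: [-1.919, -2.482, 0.001]
contact_force: [-0.3, 0.5, -1.5]
opening: 0.0393
(420, 560, 3)
t 7.43 shift [-1.5  0.6 -3.4] turn -0.0 q6 -0.7 F [ 0.3 -0.  -1.4]
(420, 560, 3)
t 7.48 shift [-2.   0.2 -2.7] turn 0.001 q6 -0.7 F [-0.1  0.8 -0.8]
```

```bash
python3 -m creep '[[200,-1.7,0.3,4,0],[200,-1.7,0.3,8,0],[200,-1.7,0.3,9,0],[200,-1.7,0.3,9,0]]'
python3 - <<'E'
from h import *
for i in range(3):
    im=ctrl.get_image('wrist'); c=ctrl.calibration('wrist'); plan([.60228,-.20501,.135],.256)
crop(im,(225,120,120,120),5,'pics/c5.png')
o=ctrl.get_obs();T=np.array(o['tool_pos']);R=Ro.from_rotvec(o['tool_rot']).as_matrix()
a=.256;X=np.array([np.cos(a),np.sin(a),0]);Y=np.array([-np.sin(a),np.cos(a),0]);O=np.array([.59152,-.1639,0])
f=lambda p:((proj('wrist',p,c)-[225,120])*5).round()
print('foot +y edge',[f(T+[0,0,-.065]+s*.03*X+.0015*Y) for s in(-1,1)])
print('wedge top +y',[f(T+[0,0,-.045]+s*.03*X+.008*Y) for s in(-1,1)])
for y,z in((-.028,.054),(-.012,.054),(.003,.057)): print(y,[f(O+s*.03*X+y*Y+[0,0,z]) for s in(-1,1)])
E
```

```text
t: 7.82
tool_pos: [0.6029, -0.2055, 0.1385]
tool_rot: [-1.918, -2.487, 0.0]
contact_force: [0.0, 0.4, 0.2]
opening: 0.0391
t 7.87 shift [ 1.  -0.6  3.9] turn 0.001 q6 -0.7 F [-0.1  0.3  0.1]
t 7.92 shift [ 1.3 -0.7  4.2] turn 0.001 q6 -0.7 F [-0.1  0.  -1.5]
t 7.97 shift [ 1.5 -0.7  4.4] turn 0.0 q6 -0.7 F [-0.2 -0.6 -0.2]
foot +y edge [array([ 73., 515.]), array([512., 515.])]
wedge top +y [array([ 50., 520.]), array([536., 520.])]
-0.028 [array([ 82., 374.]), array([494., 374.])]
-0.012 [array([ 78., 265.]), array([498., 266.])]
0.003 [array([ 71., 162.]), array([505., 162.])]
```

View pics/c5.png

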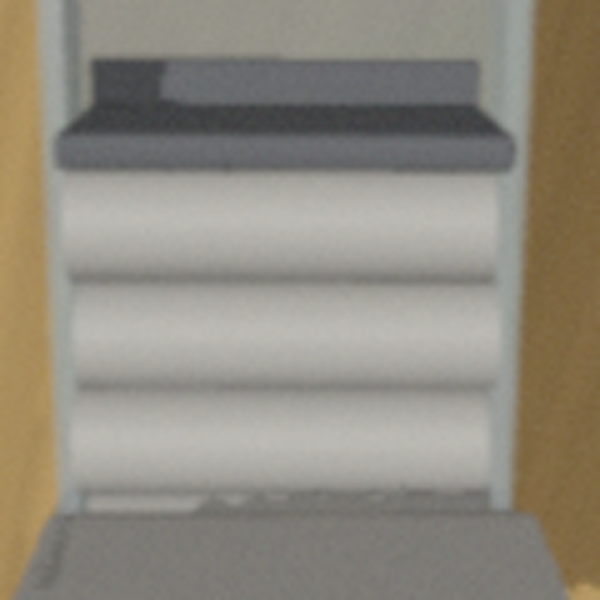

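The cassette is parallel to the row. Its foot (about v=515 in the crop) is right above the groove on the ribbed cassette's divider side (about v=495), and the seams at 387 and 279 lie beyond. By comparison within the same image, the current offset is about −42 mm in the organizer, which suits entry. I'll lower it gently.

```bash
python3 -m creep '[[200,0,-0.7,4,0],[200,0,-0.7,8,0],[200,0,-0.7,10,0],[200,0,-0.7,12,0],[200,0,-0.7,13,0],[200,0,-0.7,13,0]]'
python3 -m creep '[[200,0,0,1,0],[200,0,0,2,0],[200,0,0,3,0],[200,0,0,3,0]]'
python3 -c "
from h import *
for i in range(3): ctrl.get_image('wrist');plan([.60228,-.20501,.122],.256)"
```

```text
t: 8.47
tool_pos: [0.6023, -0.2067, 0.1256]
tool_rot: [-1.919, -2.486, 0.0]
contact_force: [-0.4, 0.1, -0.6]
opening: 0.039
t: 8.8
tool_pos: [0.603, -0.2073, 0.1237]
tool_rot: [1.919, 2.485, -0.0]
contact_force: [-0.1, -1.8, -0.6]
opening: 0.0394
t 8.85 shift [ 2.4 -0.1  1.7] turn -0.0 q6 -0.7 F [ 0.9 -1.3  0.5]
t 8.9 shift [ 2.3 -0.1  1.7] turn -0.0 q6 -0.7 F [ 1.  -2.1 -0.6]
t 8.95 shift [ 2.3 -0.1  1.7] turn -0.0 q6 -0.7 F [ 1.1 -1.6  0.9]
```

```bash
python3 -m creep '[[200,0.3,0,1,0],[200,0.6,0,2,0],[200,1,0,3,0],[200,1.3,0,4,0],[200,1.3,0,4,0]]'
python3 -m creep '[[200,0.3,0,1,0],[200,0.6,0,2,0],[200,1,0,3,0],[200,1.3,0,4,0],[200,1.3,0,4,0]]'
```

```text
t: 9.37
tool_pos: [0.6035, -0.2067, 0.1216]
tool_rot: [1.917, 2.483, -0.0]
contact_force: [-0.1, -3.9, 8.5]
opening: 0.039
t: 9.78
tool_pos: [0.603, -0.205, 0.1167]
tool_rot: [1.918, 2.484, 0.001]
contact_force: [0.8, -3.4, 5.1]
opening: 0.0391
```

```bash
python3 -m creep '[[200,0.3,0,1,0],[200,0.6,0,2,0],[200,1,0,3,0],[200,1.3,0,4,0],[200,1.6,0,5,0],[200,2,0,6,0],[200,2,0,6,0]]'
python3 -c "
from h import *
for i in range(2): ctrl.get_image('wrist');plan([.60064,-.19873,.07],.256)"
```

```text
t: 10.37
tool_pos: [0.6025, -0.2032, 0.1106]
tool_rot: [1.918, 2.484, 0.0]
contact_force: [1.2, -3.5, 4.3]
opening: 0.0391
t 10.42 shift [ 5.  -0.7 40.6] turn -0.0 q6 -0.7 F [ 1.6 -3.5  5.3]
t 10.47 shift [ 5.  -0.7 40.7] turn -0.0 q6 -0.7 F [ 0.8 -3.2  5.3]
```

```bash
python3 -m creep '[[200,0.3,0,1,0],[200,0.6,0,2,0],[200,1,0,3,0],[200,1.3,0,4,0],[200,1.6,0,5,0],[200,2,0,6,0],[200,2,0,6,0]]'
python3 - <<'E'
from h import *
im=ctrl.get_image('wrist'); a=im[100:340,180:380]; b=ctrl.get_image('side')[120:210,270:350]
cv2.imwrite('pics/c6.png',np.hstack([cv2.resize(a,(400,480)),cv2.resize(b,(400,480),interpolation=cv2.INTER_CUBIC)])[:,:,::-1])
plan([.60064,-.19873,.07],.256)
E
```

```text
t: 11.05
tool_pos: [0.6022, -0.2015, 0.105]
tool_rot: [1.917, 2.483, -0.0]
contact_force: [0.7, -3.4, 5.4]
opening: 0.0389
t 11.15 shift [ 3.2 -0.9 35. ] turn -0.0 q6 -0.7 F [ 1.2 -3.2  5.9]
```

View pics/c6.png

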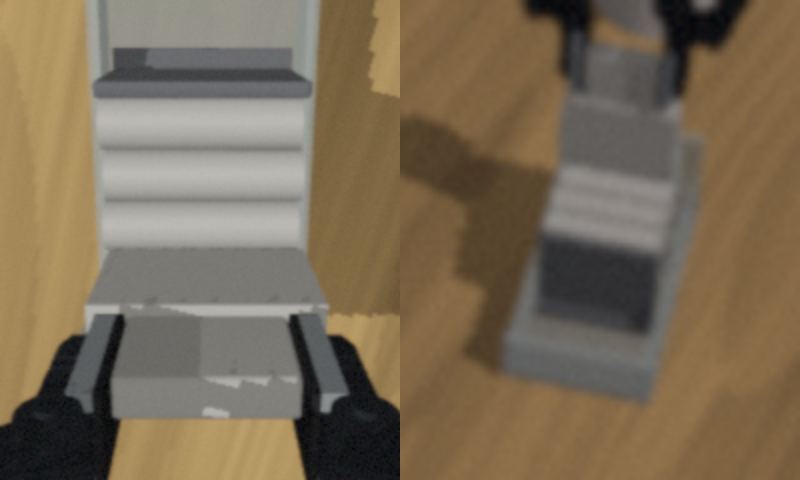

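The wedge is between the ribbed cassette and the three plain ones, which stay level and have shifted with the divider (plate at v≈88 in the left crop). The cassette is upright. I'll continue down.

```bash
python3 -m creep '[[200,0.3,0,1,0],[200,0.6,0,2,0],[200,1,0,3,0],[200,1.3,0,4,0],[200,1.6,0,5,0],[200,2,0,6,0],[200,2.2,0,7,0],[200,2.2,0,7,0]]'
python3 -m creep '[[200,0.2,0,1,0],[200,0.4,0,2,0],[200,0.4,0,3,0],[200,0.4,0,4,0],[200,0.4,0,5,0],[200,0.4,0,6,0],[200,0.4,0,6,0]]'
```

```text
t: 11.82
tool_pos: [0.6006, -0.1987, 0.0963]
tool_rot: [1.919, 2.486, -0.0]
contact_force: [2.5, -4.4, 2.3]
opening: 0.0391
t: 12.4
tool_pos: [0.6, -0.1981, 0.0896]
tool_rot: [-1.92, -2.487, 0.001]
contact_force: [1.4, -5.6, 0.9]
opening: 0.0393
```

```bash
python3 -m creep '[[200,0,0,1.2,0],[200,0,0,2.4,0],[200,-0.1,0,3.6,0],[200,-0.2,0,4.8,0],[200,-0.3,0,6,0],[200,-0.4,0,7.2,0],[200,-0.5,0,8.4,0],[200,-0.5,0,9.6,0],[200,-0.5,0,10.8,0],[200,-0.5,0,12,0],[200,-0.5,0,12,0]]'
python3 -m creep '[[200,0,0,0.8,0],[200,0,0,1.6,0],[200,0,0,2.4,0],[200,0,0,3.2,0],[200,0,0,4,0],[200,0,0,4,0]]'
python3 -c "
from h import *
for i in range(2): ctrl.get_image('wrist');plan([.60064,-.19873,.07],.256)"
```

```text
t: 13.32
tool_pos: [0.6002, -0.1983, 0.0777]
tool_rot: [-1.92, -2.487, 0.0]
contact_force: [0.8, -4.9, 1.2]
opening: 0.039
t: 13.82
tool_pos: [0.6003, -0.1983, 0.0739]
tool_rot: [1.92, 2.487, -0.0]
contact_force: [2.1, -4.9, 1.3]
opening: 0.0394
t 13.87 shift [-0.4  0.3  3.9] turn -0.0 q6 -0.69 F [ 2.2 -5.5  1.5]
t 13.92 shift [-0.4  0.2  3.9] turn -0.0 q6 -0.69 F [ 0.9 -5.5  1.4]
```

```bash
python3 -m creep '[[200,-0.3,0,0.6,0],[200,-0.6,0,1.2,0],[200,-0.9,0,1.8,0],[200,-1,0,2.2,0],[200,-1,0,2.2,0]]'
python3 -c "
from h import *
for i in range(2): ctrl.get_image('wrist');plan([.60064,-.19873,.07],.256)"
```

```text
t: 14.33
tool_pos: [0.6003, -0.1988, 0.0715]
tool_rot: [-1.919, -2.486, -0.001]
contact_force: [0.3, -2.6, 2.2]
opening: 0.0394
t 14.38 shift [-0.   0.3  1.6] turn 0.0 q6 -0.69 F [ 0.9 -2.9  1.2]
t 14.43 shift [0.  0.3 1.6] turn -0.0 q6 -0.69 F [ 2.1 -2.1  1.8]
```

```bash
python3 -m creep '[[200,-0.2,0,0.4,0],[200,-0.2,0,0.8,0],[200,-0.2,0,1.2,0],[200,-0.2,0,1.2,0]]'; python3 -m creep '[[200,0,0,0.4,0],[200,0,0,0.4,0]]'
```

```text
t: 14.77
tool_pos: [0.6004, -0.1991, 0.0706]
tool_rot: [-1.919, -2.486, -0.001]
contact_force: [-0.1, -0.2, 1.9]
opening: 0.0394
t: 14.93
tool_pos: [0.6005, -0.1991, 0.0702]
tool_rot: [-1.919, -2.486, -0.001]
contact_force: [0.5, -0.2, 2.8]
opening: 0.0391
```

```bash
python3 -m creep '[[200,0,0,0.3,0],[200,0,0,0.3,0]]'; python3 -m creep '[[200,0,0,0.3,0],[200,0,0,0.3,0]]'
```

```text
t: 15.1
tool_pos: [0.6005, -0.1992, 0.0699]
tool_rot: [-1.919, -2.486, -0.0]
contact_force: [0.2, 0.4, 3.0]
opening: 0.0389
t: 15.27
tool_pos: [0.6005, -0.1992, 0.0698]
tool_rot: [-1.919, -2.486, -0.0]
contact_force: [-1.2, 0.2, 4.3]
opening: 0.0389
```

```bash
python3 -m creep '[[200,0,0,0.5,0],[200,0,0,0.5,0]]'
```

```text
t: 15.43
tool_pos: [0.6006, -0.1993, 0.0698]
tool_rot: [-1.919, -2.486, -0.0]
contact_force: [-3.0, 1.9, 7.7]
opening: 0.0391
```

```bash
python3 -m creep '[[200,0,0,0.35,0],[200,0,0,0.35,0],[200,0,0,0.35,0]]'; python3 -m creep '[[200,0,0,0,0],[200,0,0,0,0],[200,0,0,0,0]]'
```

```text
t: 15.68
tool_pos: [0.6006, -0.1993, 0.0698]
tool_rot: [-1.919, -2.486, -0.0]
contact_force: [-3.2, 1.7, 7.9]
opening: 0.0394
t: 15.93
tool_pos: [0.6006, -0.1993, 0.0698]
tool_rot: [-1.919, -2.486, -0.0]
contact_force: [-2.2, 1.4, 7.4]
opening: 0.0389
```

```bash
python3 -m creep '[[200,0,0,0.3,0],[200,0,0,0.3,0],[200,0,0,0.3,0]]'
```

```text
t: 16.18
tool_pos: [0.6006, -0.1993, 0.0698]
tool_rot: [-1.919, -2.486, -0.0]
contact_force: [-3.5, 1.7, 9.3]
opening: 0.0395
```

```bash
python3 -m creep '[[200,0,0,0,0],[200,0,0,0,0],[200,0,0,0,0],[200,0,0,0,0]]'; python3 -m creep '[[200,0,0,0,0],[200,0,0,0,0],[200,0,0,0,0],[200,0,0,0,0]]'
```

```text
t: 16.52
tool_pos: [0.6006, -0.1993, 0.0698]
tool_rot: [-1.919, -2.486, -0.0]
contact_force: [-3.0, 1.9, 9.6]
opening: 0.0393
t: 16.85
tool_pos: [0.6006, -0.1994, 0.0698]
tool_rot: [-1.919, -2.486, 0.0]
contact_force: [-3.0, 1.7, 9.4]
opening: 0.039
```

```bash
python3 -m creep '[[200,0,0,-0.5,0],[200,0,0,-1,0],[200,0,0,-1,0]]'; python3 -m creep '[[90,0,0,0,0],[90,0,0,0,0],[90,0,0,0,0],[90,0,0,0,0],[90,0,0,0,0],[90,0,0,0,0]]'
```

```text
t: 17.1
tool_pos: [0.6006, -0.1993, 0.0698]
tool_rot: [-1.919, -2.487, -0.0]
contact_force: [-0.9, 1.6, 5.3]
opening: 0.0392
t: 17.6
tool_pos: [0.6005, -0.1995, 0.0693]
tool_rot: [-1.92, -2.487, 0.0]
contact_force: [0.7, -0.1, -0.5]
opening: 0.0554
```

Released, with no remaining force. I'll lift straight up and check.

```bash
python3 -m creep '[[90,0,0,-3,0],[90,0,0,-8,0],[90,0,0,-16,0],[90,0,0,-30,0],[90,0,0,-50,0],[90,0,0,-75,0],[60,0,0,-100,0],[0,0,0,-115,0],[0,0,0,-120,0],[0,0,0,-120,0]]'
python3 - <<'E'
from h import *
im=ctrl.get_image('wrist'); a=im[130:290,200:370]; b=ctrl.get_image('side')[120:210,270:350]
cv2.imwrite('pics/c7.png',np.hstack([cv2.resize(a,(480,452),interpolation=cv2.INTER_CUBIC),cv2.resize(b,(320,452),interpolation=cv2.INTER_CUBIC)])[:,:,::-1])
c=ctrl.calibration('wrist')
a=.256;X=np.array([np.cos(a),np.sin(a),0]);Y=np.array([-np.sin(a),np.cos(a),0]);O=np.array([.59152,-.1639,0])
f=lambda p:((proj('wrist',p,c)-[200,130])*[480/170,452/160]).round()
for y,x,z in((-.031,.02,.097),(-.041,.02,.097),(-.028,.03,.067),(-.028,.03,.054),(-.012,.03,.054),(.004,.03,.054),(.019,.03,.057)): print(y,z,[f(O+s*x*X+y*Y+[0,0,z]) for s in(-1,1)])
E
```

```text
t: 18.43
tool_pos: [0.6017, -0.2, 0.1924]
tool_rot: [1.917, 2.483, 0.001]
contact_force: [-0.6, -0.1, 0.1]
opening: 0.0858
-0.031 0.097 [array([164., 216.]), array([313., 216.])]
-0.041 0.097 [array([165., 251.]), array([312., 251.])]
-0.028 0.067 [array([138., 177.]), array([339., 177.])]
-0.028 0.054 [array([142., 167.]), array([334., 167.])]
-0.012 0.054 [array([140., 116.]), array([336., 116.])]
0.004 0.054 [array([139.,  63.]), array([338.,  64.])]
0.019 0.057 [array([136.,  13.]), array([341.,  13.])]
```

View pics/c7.png

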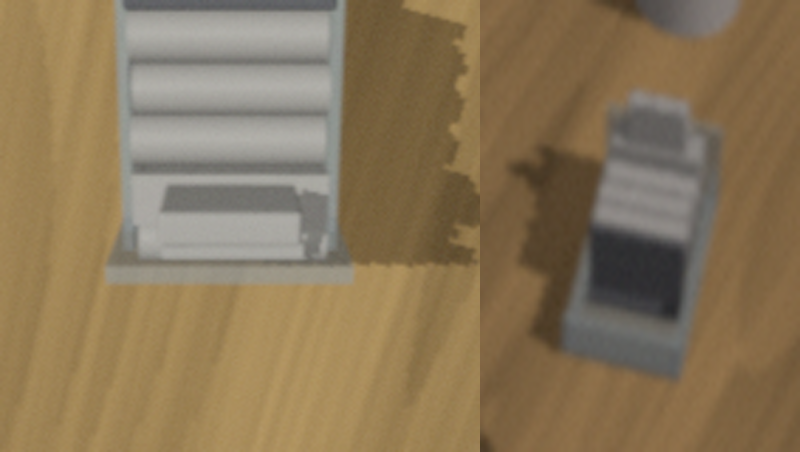

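```bash
python3 -c "
from h import *
print(ctrl.get_obs()['t'],ctrl.finish_job())"
```

```text
the job is handed in; nothing more can be done
18.5333 None
```

The white cassette is in the organizer, directly beside the ribbed cassette on the side towards the divider, and I handed the job in at about 18.5 s.

- **Insertion:** I lifted it straight out of the stand and worked the foot into the seam, moving sideways towards the divider as it went down. The sideways force I read stayed under about 6 N. The downward force peaked at about 8.5 N as the foot entered and was about 1–6 N for the rest of the way down.
- **Press:** The wrist read 9.3–9.6 N, which is about 10 N with the cassette's weight. I held that for about 0.67 s. Just before, as I brought the load up, it sat at about 7.7 N for roughly half a second, as part of the same continuous press. I then eased off, opened the gripper and lifted clear, and the wrist read about zero.
- **Last checks:** In the last wrist and side views it stands upright and square beside the ribbed cassette, with all four row cassettes still standing. The divider has moved about 16 mm, as expected.
- **Disagreements:** The edges I measured in the last wrist view were within about 1.5 mm of where they should be. The top of the tab was about 1 mm off relative to the shoulders, which is within the calibration error, so a tilt of 1–2° is not ruled out. The organizer fit and the seams also differed by 1–2 mm, so I set the position from the image and the measured forces.
- **Everything else:** I did not touch the red and blue look-alikes or the other objects. I did not compare their positions before and after.

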